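Vent the glue pot and take off its cap

ROBOT

A 6-joint arm with a two-finger parallel gripper is mounted at the origin on the work surface. World frame = base frame: x ahead of the robot, y to its left, z up, the work surface at z = 0. Lengths are in mm, angles in rad, forces in N, time in s.
With the tool pointing down it reaches from about 275 to 825 mm from the base axis. Payload 4.9 kg.
Tool frame: the origin (TCP) lies at the very end of the fingers, on their centre line; the grasp point (between the pads) lies 19 mm behind it; z points along the fingers, y is the direction in which the jaws open and shut (so a half turn about z gives the same grasp; the last joint's range is limited). The gripper opens to 85 mm and grips with 20 to 120 N. Pads are 22 mm wide; open, the fingers measure 114 mm over their backs; the gripper's body (76 mm by 85 mm) begins 54 mm behind the grasp point. The pads swing forward as they close: fully open they stand 13 mm farther back than shut.
Start: joints at [0.968, 0.326, -0.193, 1.052, 0, 1.437], TCP at [248.496, 490.681, 191.981] pointing down, gripper open.
Joint ranges: [-2.65, 2.65], [-0.97, 1.79], [-1.3, 1.35], [-1.93, 2.1], [-1.47, 1.37], [-3.14, 3.14]. Speed limits (rad/s): [2.57, 2.57, 3.14, 3.14, 3.14, 3.14].

INTERFACE

Orientations are given as [roll, pitch, yaw] about the fixed x, y, z axes, in that order (R = Rz(yaw) Ry(pitch) Rx(roll)).
In Python, from bench import bot, solve_ik, imaging gives the robot as it stands. Calls block until the motion is done:
- bot.move_ptp(position, orientation): joint-space move of the TCP to a pose.
- bot.movel(position, rot=None, max_speed=150, threshold=None): straight line of the TCP; rot=None keeps the orientation; max_speed is the mean speed in mm/s. With threshold (N) it stops when the force on the tool has changed by that much, and returns True; else False.
- bot.move_j(angles): joint-space move.
- bot.grip(opening, effort=None): opening from 0.0 (shut) to 1.0 (fully open); effort is the grip in N (None keeps the last); returns when the fingers have stopped.
- bot.dwell(seconds).
- solve_ik(position, orientation): joint angles nearest the present ones, or None.
- bot.get_state(): the state.
- imaging.capture(name): name is "scene" or "top" or "wrist"; returns the picture (384x512x3 uint8, blue, green, red); there is no depth.
- imaging.camera_model(name): a dict with "K" (3x3 intrinsics, pixels), "position" and "rotation" of the camera in the world. Camera axes: x right, y up, looking along -z (the intrinsics and any distortion apply to the point x, -y, -z); pixel columns grow to the right and rows downward; lengths in mm; the calibration is good to about 2 mm. A picture is of the moment at which its call begins: read the wrist's pose just before it. camera_model takes no time and is no camera call; for the wrist camera it gives the pose at the moment of the call.
A pose or a line that the arm cannot do raises bot.IKError and nothing moves.
- bot.sign_off(): hands the job in, once; it reports no verdict.
The state is a dict: "t": time; "qpos": joint angles; "joint_velocities": joint speeds; "effort": joint torques, N m; "tcp_pos": TCP position; "orientation": TCP orientation; "contact_force": force on the tool from outside, world axes, zero at the start; "wrist_torque": the same for the moment, N m; "opening": opening from 0.0 (shut) to 1.0 (fully open).
Only numpy, scipy, OpenCV 4.12 (cv2) and the standard library are available. Lean on these libraries where they do the work, as an engineer would, in place of code of your own. Each camera call takes 0.05 s, during which the arm holds its last target.

TASK

Vent the glue pressure pot by pulling its spring lever right over towards the robot to the end of its stroke, then ease it slowly back to rest without letting it snap. Only then take off the red T-handled screw cap: nobody knows whether its thread is left- or right-handed, so find out by trying which way it gives, unscrew it that way and lift it off. Finish still gripping the cap, held still well clear above the pot (do not put it down), with the tin, the wooden last and the tape roll left where they stand.

Things in the scene. Friction and masses are not known exactly. Their poses are not given: they have to be found in the camera images.
- pot: Grey round glue pressure pot, fixed to the bench; aluminium lid 212 mm across, its top 120 mm up. Origin: centre of its underside; z up. From its centre: +y 65 mm the brass filler neck with the red cap; -y 65 mm the vent lever; +x 66 mm a gauge boss, 70 mm across, 33 mm high. It stands turned up to 0.5 rad; its -x looks roughly to the robot.
- cap_grip (a point): Centre of the handle bar of the red screw cap (loose, 0.09 to 0.18 kg). The bar is 64 mm long (this frame's x; along the pot's x when home), 14 mm thick (y), 24 mm tall, on a neck 11 mm thick over a red disc 66 mm across; this point is 26 mm above the disc's top, 36 mm above the neck's rim when home. Below the rim a stem with a cross pin reaches 27 mm into the neck.
- neck_rim (a point): Centre of the neck's rim, 30 mm above the lid, neck 62 mm across; on the cap's axis, fixed to the pot. The thread's hand is unknown: one way the cap meets a hard stop within 0.1 rad; the other way it turns easily, rises 3 mm and at about 1.2 rad from home meets a second stop. Only there can it be lifted straight up; before, the thread holds it down.
- vent_lever (a joint): Angle of the sprung vent lever, rad: 0 at rest (leaning 0.45 rad away from the robot, towards the pot's +x), 0.9 at the end of its stroke (leaning 0.45 rad towards the pot's -x, the robot's side). A spring draws it back to 0: about 1.5 N at the grip at rest, 5 N at full stroke; let go, it snaps back.
- lever_knob (a point): Centre of the black barrel grip, 26 mm across and 30 mm long between flat ends (along the pot's y), at the tip of the vent lever, 85 mm from its pivot along a steel rod 10 mm thick. It moves in the upright plane of the pot's x and z, from 37 mm on the +x side of the pivot to 37 mm on the -x side, 77 mm above the pivot at both ends and 85 mm half-way.
- vent_pivot (a point): Point on the lever's hinge axis (along the pot's y), 20 mm above the lid, in the vent bracket; fixed to the pot. Its axes are the pot's.
- tin: Bystander, loose: steel solvent tin 60 x 90 x 144 mm with a black cap. Origin: centre of its underside.
- last: Bystander, loose: pale wooden shoe last (foot-shaped block) about 205 mm long (its x), 74 mm wide, 90 mm high at the heel. Origin: centre of its underside.
- tape: Bystander, loose: roll of pale tape lying flat, 90 mm across, 30 mm high. Origin: centre of its underside.
There are look-alikes about, which are no part of the job. Of the things shaped like the part that bears cap_grip, the red one is meant.

How it is judged (in metres and radians):
On the way, in this order (a step that is already met when the one before it is completed fails the run):
1. the vent lever is pulled to the end of its stroke (value of joint vent_lever above 0.8 rad), for 0.1 s.
2. the lever is back at rest (value of joint vent_lever below 0.08 rad), for 0.2 s.
3. the cap is off its thread and lifted (z of cap_grip in the frame of pot above 0.206 m), for 0.1 s.
At the end, for the whole second after the job is handed in: The gripper holds the cap still (under 30 mm/s), at least 35 mm higher than its place on the neck and touching neither the pot nor a bystander; the vent lever is at rest (under 0.08 rad); tin, last and tape are within 30 mm of where they stood (z of cap_grip in the frame of pot above 0.221 m and contact force between cap and the fingers above 1 N and contact force between cap and pot below 0.05 N and linear speed of cap below 0.03 m/s and value of joint vent_lever below 0.08 rad and contact force between cap and tin below 0.05 N and contact force between cap and last below 0.05 N and contact force between cap and tape below 0.05 N and distance of each of tin, last, tape from where it was at the start of the episode below 0.03 m); the arm keeps its last pose, push and grip.
It fails at once if the vent lever snaps back (faster than 2 rad/s while still more than 0.15 rad from rest) (value of joint vent_lever above 0.15 rad and velocity of joint vent_lever below -2 rad/s).
It fails at once if the tin of solvent is pushed more than 30 mm or tipped (distance of tin from where it was at the start of the episode above 0.03 m or angle between tin's own z axis and vertical above 0.35 rad).
It fails at once if the wooden shoe last is pushed more than 30 mm or tipped (distance of last from where it was at the start of the episode above 0.03 m or angle between last's own z axis and vertical above 0.35 rad).
It fails at once if the roll of tape is pushed more than 30 mm or tipped (distance of tape from where it was at the start of the episode above 0.03 m or angle between tape's own z axis and vertical above 0.35 rad).
It also fails if it takes over 58 s, if anything falls off the work surface, if the arm or the gripper's body presses on something with over 40 N, if the wrist force passes 120 N, or if a joint passes its speed limit or range.

## Working session

There is one attempt and no reset: what is moved stays moved. The work goes in short steps, each a Python script; the robot and the scene stay as the last script left them, time stands still between calls to the robot, and variables do not carry over. Pictures are saved under pics/ and viewed, and the job is handed in when it is done.

```bash
ls; mkdir -p pics; python3 - <<'E'
from bench import bot, solve_ik, imaging
import cv2
for n in ["scene","top","wrist"]:
    im=imaging.capture(n); cv2.imwrite(f"pics/{n}0.png",im)
    m=imaging.camera_model(n); print(n,m)
print(bot.get_state())
E
```

```text
pics
scene {'K': array([[482.70151774,   0.        , 253.99410533],
       [  0.        , 482.70151774, 200.69671511],
       [  0.        ,   0.        ,   1.        ]]), 'position': array([1417.38505726,  252.5397596 ,  700.55499185]), 'rotation': array([0.99185668, 0.00589387, 1.82314078])}
top {'K': array([[361.28424929,   0.        , 250.58510436],
       [  0.        , 361.28424929, 188.12002866],
       [  0.        ,   0.        ,   1.        ]]), 'position': array([ 517.60765484,   29.43472949, 1041.39250672]), 'rotation': array([ 0.12031767, -0.03030766, -1.5524709 ])}
wrist {'K': array([[339.48620572,   0.        , 255.97339748],
       [  0.        , 339.48620572, 193.42442983],
       [  0.        ,   0.        ,   1.        ]]), 'position': array([177.56625166, 526.93308005, 372.72599058]), 'rotation': array([-3.11799928e-01, -1.07838346e-03,  1.10314320e+00])}
{'t': 0.15, 'qpos': array([ 9.67801882e-01,  3.26777336e-01, -1.93318993e-01,  1.05202540e+00,
        1.12458763e-05,  1.43656523e+00]), 'joint_velocities': array([ 0.00033776, -0.00145223,  0.00320542,  0.00027016,  0.00052454,
        0.0013603 ]), 'effort': array([-1.86989810e-04, -4.43705678e+01,  2.62663794e+01,  1.04579757e-02,
       -1.99779415e-04, -1.10090531e-05]), 'tcp_pos': array([248.20516372, 490.26673795, 191.39310721]), 'orientation': array([-3.14028068e+00, -1.88521055e-04,  2.67282917e+00]), 'contact_force': array([ 0.28447531, -0.22646336, -0.90462163]), 'wrist_torque': array([-0.00931981, -0.01616031, -0.03353922]), 'opening': 1.001948714212023}
```

View pics/scene0.png

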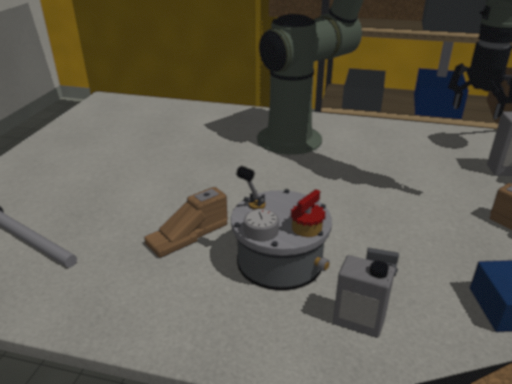

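View pics/top0.png

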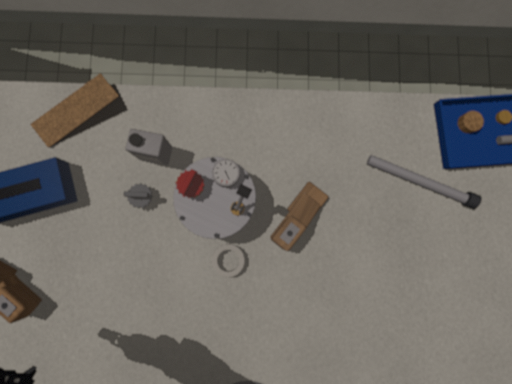

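View pics/wrist0.png

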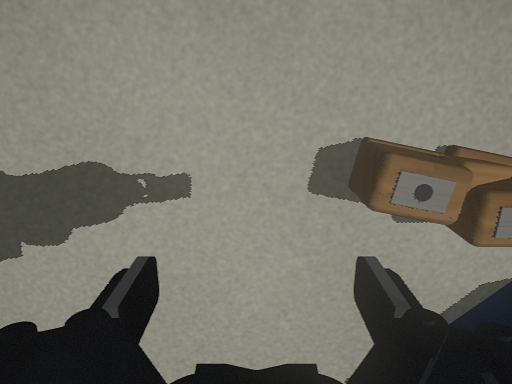

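```bash
cat > h.py <<'E'
import numpy as np, cv2
from scipy.spatial.transform import Rotation as Rn
def R(m): return Rn.from_euler('xyz',m['rotation']).as_matrix()
def ray(m,uv):
    K=m['K']; d=np.array([(uv[0]-K[0,2])/K[0,0],-(uv[1]-K[1,2])/K[1,1],-1.0])
    return np.array(m['position']), R(m)@d
def onz(m,uv,z):
    p,d=ray(m,uv); return p+d*(z-p[2])/d[2]
def proj(m,X):
    c=R(m).T@(np.array(X)-m['position']); K=m['K']
    return np.array([K[0,0]*c[0]/-c[2]+K[0,2], -K[1,1]*c[1]/-c[2]+K[1,2]])
def tri(obs):
    A=np.zeros((3,3));b=np.zeros(3)
    for m,uv in obs:
        p,d=ray(m,uv); d=d/np.linalg.norm(d); P=np.eye(3)-np.outer(d,d); A+=P;b+=P@p
    X=np.linalg.solve(A,b)
    return X,[np.linalg.norm(proj(m,X)-uv) for m,uv in obs]
E
python3 - <<'E'
import cv2
t=cv2.imread('pics/top0.png')[125:285,110:340]; s=cv2.imread('pics/scene0.png')[150:300,140:350]
cv2.imwrite('pics/topc.png',cv2.resize(t,None,fx=3.4,fy=3.4,interpolation=cv2.INTER_CUBIC))
cv2.imwrite('pics/scenec.png',cv2.resize(s,None,fx=3.8,fy=3.8,interpolation=cv2.INTER_CUBIC))
E
```

```text
(no output)
```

View pics/topc.png

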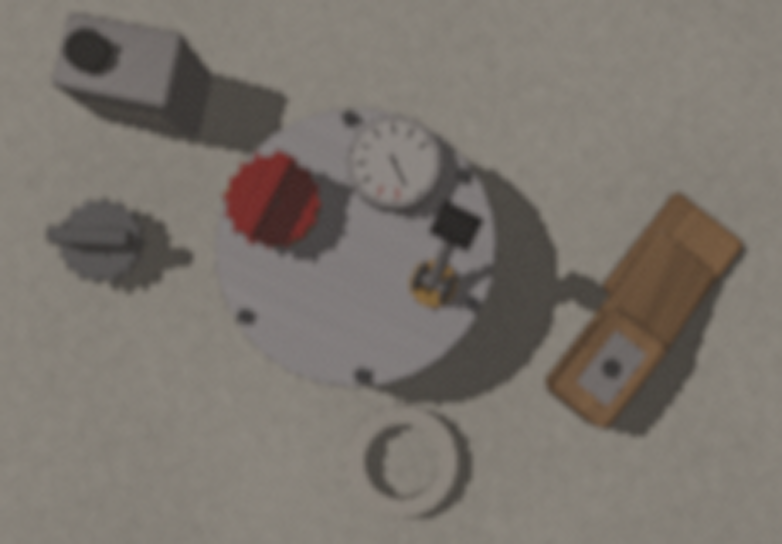

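View pics/scenec.png

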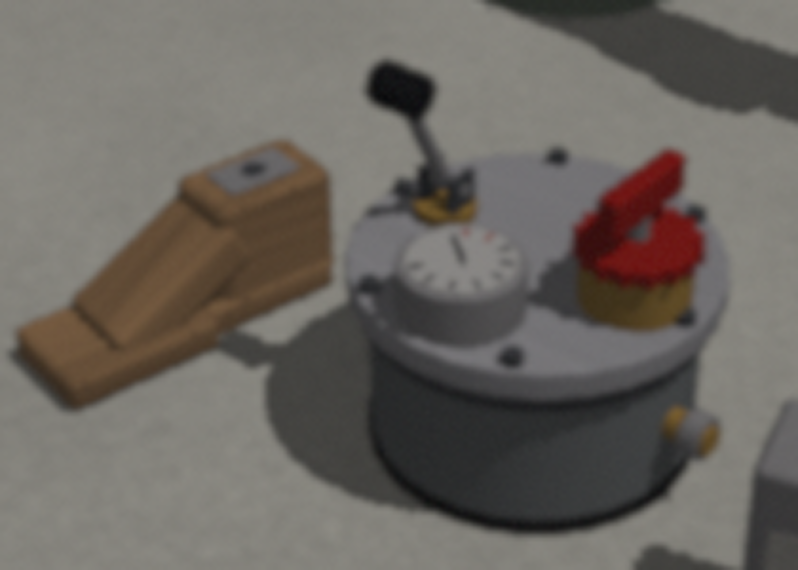

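Cap candidates in the top image: the red T-cap on the pot at (190,184) and a grey T-cap on the bench at (140,195). I choose the red one. The lever knob is at (244,191) in top and (245,174) in scene. The tape is at (232,261), the tin at (146,143) and the last at (300,216).

```bash
python3 - <<'E'
from bench import imaging
from h import *
mt,ms=imaging.camera_model('top'),imaging.camera_model('scene')
t=cv2.imread('pics/top0.png');s=cv2.imread('pics/scene0.png')
def comp(im,mask,box):
    x0,y0,x1,y1=box; m=np.zeros(mask.shape,np.uint8); m[y0:y1,x0:x1]=mask[y0:y1,x0:x1]*255
    n,l,st,c=cv2.connectedComponentsWithStats(m); i=1+np.argmax(st[1:,4]); return c[i],st[i],(l==i)
def red(im): h=cv2.cvtColor(im,cv2.COLOR_BGR2HSV); return ((h[...,0]<8)|(h[...,0]>172))&(h[...,1]>130)&(h[...,2]>40)
for nm,im,b in (('t',t,(170,165,212,202)),('s',s,(285,185,332,232))):
    c,st,m=comp(im,red(im),b); print('red',nm,c,st)
kt=comp(t,t.max(2)<50,(234,182,256,201)); ks=comp(s,s.max(2)<45,(232,162,258,184)); print(kt[0],kt[1],ks[0],ks[1])
X,e=tri([(mt,kt[0]),(ms,ks[0])]); print('knob',X,e)
# top: disc on z=160, lid circle
ct,st,m=comp(t,red(t),(170,165,212,202))
cn=max(cv2.findContours(m.astype(np.uint8),0,2)[0],key=cv2.contourArea)
(c,r)=cv2.minEnclosingCircle(cn); print('discc',c,r,onz(mt,c,158), 'radius mm', np.linalg.norm(onz(mt,(c[0]+r,c[1]),158)-onz(mt,c,158)))
# bar: dark red within top
g=t[...,2]; mm=m&(g<95); n,l,sst,cc=cv2.connectedComponentsWithStats(mm.astype(np.uint8)); i=1+np.argmax(sst[1:,4]); pts=np.argwhere(l==i)[:,::-1]
print('bar',cc[i],sst[i]); P=np.array([onz(mt,p,198)[:2] for p in pts]); q=P-P.mean(0); w,v=np.linalg.eigh(q.T@q/len(q)); print('bar pos',P.mean(0),'dir',np.degrees(np.arctan2(*v[::-1,1])),np.sqrt(12*w))
# gauge top circle: bright
for nm,uv,z in (('gauge',(110+394/3.4,125+162/3.4),153),('lidL',(110+215/3.4,125+250/3.4),120),('lidR',(110+495/3.4,125+240/3.4),120),('lidT',(110+365/3.4,125+107/3.4),120),('lidB',(110+350/3.4,125+387/3.4),120),('brk',(110+432/3.4,125+284/3.4),135),('tape',(110+418/3.4,125+464/3.4),30)):
    print(nm,onz(mt,uv,z))
E
```

```text
red t [184.71020408 180.8244898 ] [177 171  19  24 245]
red s [308.32551724 210.39310345] [292 190  33  36 725]
[243.65591398 190.86021505] [238 185  13  12  93] [244.95364238 173.35099338] [237 167  16  15 151]
knob [610.84980702  22.5069074  218.01684797] [np.float64(0.1927721810296247), np.float64(0.22091881539274233)]
discc (188.5, 182.5) 12.349188804626465 [635.47910431 157.37389043 158.        ] radius mm 30.21424488521425
bar [192.  177.5] [189 172   7  12  12]
bar pos [642.18302199 143.85527781] dir 155.21136956408355 [ 1.80036366 31.61040868]
gauge [662.92476373  66.60256848 153.        ]
lidL [598.54435565 199.92567347 120.        ]
lidR [610.54178274  -9.64035798 120.        ]
lidT [710.21895617  91.15946651 120.        ]
lidB [498.81700303  96.04826277 120.        ]
brk [575.4254249   36.95915408 135.        ]
tape [436.30313726  45.82004485  30.        ]
```

```bash
python3 - <<'E'
from bench import bot, solve_ik, imaging
from h import *
import json
print(solve_ik([632,155,167],[np.pi,0,2.69]),solve_ik([611,22,199],[np.pi,0,2.69]))
bot.movel([248,490,330],max_speed=300)
D={}
for i,p in enumerate([[590,100,360],[570,40,340]]):
    bot.move_ptp(p,[np.pi,0,2.69]); m=imaging.camera_model('wrist'); im=imaging.capture('wrist'); cv2.imwrite(f'pics/w{i+1}.png',im)
    D[i]={k:np.array(v).tolist() for k,v in m.items()}
json.dump(D,open('w.json','w')); s=bot.get_state(); print(s['t'],s['tcp_pos'],s['qpos'])
E
```

```text
[0.12715973 0.53039894 0.05992779 1.10032518 0.         0.57875238] [-0.08468192  0.43708833 -0.00837772  1.12533028  0.          0.36691074]
3.1167 [569.96835978  40.63221787 340.38165321] [-5.82941157e-02  3.21166808e-01  1.74265919e-01  1.42332486e+00
  4.96313352e-04  3.92765819e-01]
```

View pics/w1.png

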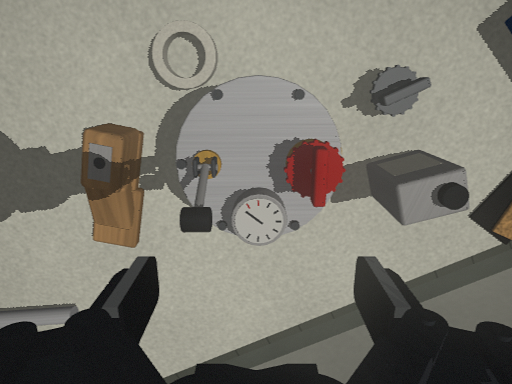

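View pics/w2.png

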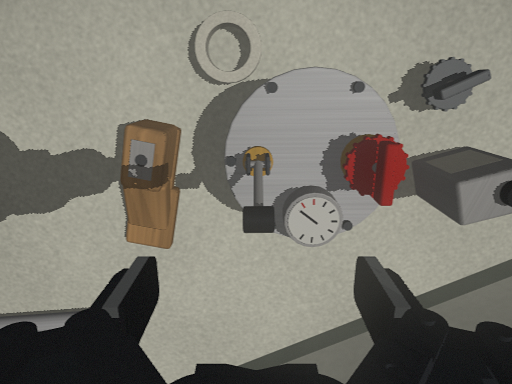

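```bash
python3 - <<'E'
import json
from h import *
from bench import imaging
D=json.load(open('w.json')); mt=imaging.camera_model('top'); ms=imaging.camera_model('scene')
ims=[cv2.imread(f'pics/w{i}.png') for i in (1,2)]
boxes=[(270,130,355,215),(335,125,420,215)]; kb=[(170,196,222,240),(236,196,285,240)]
out=[]; kn=[];rows=[]
for i,im in enumerate(ims):
    m=D[str(i)]; h=cv2.cvtColor(im,cv2.COLOR_BGR2HSV); x0,y0,x1,y1=boxes[i]
    red=((h[...,0]<8)|(h[...,0]>172))&(h[...,1]>130)
    v=h[...,2][y0:y1,x0:x1][red[y0:y1,x0:x1]]; print(np.histogram(v,12))
    x0,y0,x1,y1=kb[i]; k=np.zeros(im.shape[:2],np.uint8); k[y0:y1,x0:x1]=(im.max(2)<60)[y0:y1,x0:x1]
    n,l,st,c=cv2.connectedComponentsWithStats(k); j=1+np.argmax(st[1:,4]); print('knob',c[j],st[j]); kn.append((m,c[j]))
print(tri(kn), tri(kn+[(mt,np.array([243.66,190.86])),(ms,np.array([244.95,173.35]))]))
c=[im[b[1]:b[3],b[0]:b[2]] for im,b in zip(ims,[(270,130,355,215),(335,130,420,215)])]
cv2.imwrite('pics/capc.png',cv2.resize(np.hstack(c),None,fx=4.6,fy=4.6,interpolation=cv2.INTER_NEAREST))
E
```

```text
(array([  3, 123,  22,  30,  31,  30,  70,  62,  63, 169, 968, 145]), array([ 72.        ,  78.83333333,  85.66666667,  92.5       ,
        99.33333333, 106.16666667, 113.        , 119.83333333,
       126.66666667, 133.5       , 140.33333333, 147.16666667,
       154.        ]))
knob [195.66710526 219.08157895] [180 207  32  25 760]
(array([ 22, 245, 209,  49,  61,  58,  71,  71,  86, 123, 741, 281]), array([ 66.        ,  72.91666667,  79.83333333,  86.75      ,
        93.66666667, 100.58333333, 107.5       , 114.41666667,
       121.33333333, 128.25      , 135.16666667, 142.08333333,
       149.        ]))
knob [258.36548223 218.67258883] [243 206  32  27 788]Traceback (most recent call last):
  File "<stdin>", line 14, in <module>
  File "h.py", line 15, in tri
    p,d=ray(m,uv); d=d/np.linalg.norm(d); P=np.eye(3)-np.outer(d,d); A+=P;b+=P@p
        ~~~^^^^^^
  File "h.py", line 5, in ray
    K=m['K']; d=np.array([(uv[0]-K[0,2])/K[0,0],-(uv[1]-K[1,2])/K[1,1],-1.0])
                                 ~^^^^^
TypeError: list indices must be integers or slices, not tuple
```

```bash
python3 - <<'E'
import json
from h import *
from bench import imaging
D=json.load(open('w.json')); D={k:{a:np.array(b) for a,b in v.items()} for k,v in D.items()}
mt=imaging.camera_model('top'); ms=imaging.camera_model('scene')
kn=[(D['0'],np.array([195.67,219.08])),(D['1'],np.array([258.37,218.67]))]
print(tri(kn), tri(kn+[(mt,np.array([243.66,190.86])),(ms,np.array([244.95,173.35]))]))
print([onz(*k,217) for k in kn])
ims=[cv2.imread(f'pics/w{i}.png') for i in (1,2)]
c=[im[b[1]:b[3],b[0]:b[2]] for im,b in zip(ims,[(270,130,355,215),(335,130,420,215)])]
cv2.imwrite('pics/capc.png',cv2.resize(np.hstack(c),None,fx=4.6,fy=4.6,interpolation=cv2.INTER_NEAREST))
E
```

```text
(array([610.00858195,  24.56467901, 219.33007347]), [np.float64(0.11857540100487401), np.float64(0.12636777489300488)]) (array([610.73566577,  23.26513427, 217.55529692]), [np.float64(0.5831694023920668), np.float64(1.0893185193760042), np.float64(0.5365876515291534), np.float64(0.27087180369710234)])
[array([610.78738912,  23.69313977, 217.        ]), array([610.75291929,  24.22935755, 217.        ])]
```

View pics/capc.png

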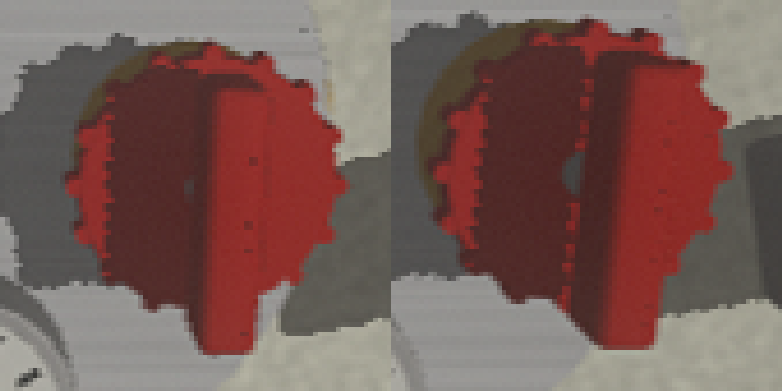

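```bash
python3 - <<'E'
import json
from h import *
D=json.load(open('w.json')); D=[{a:np.array(b) for a,b in D[k].items()} for k in '01']
C=[[(214,90),(266,92),(254,352),(206,350)],[(633,68),(692,70),(657,346),(607,346)]]
off=[(270,130),(335-391/4.6,130)]
for m,c,o in zip(D,C,off):
    P=np.array([onz(m,np.array(p)/4.6+o,198)[:2] for p in c]); print(P.mean(0), [np.linalg.norm(P[i]-P[(i+1)%4]) for i in range(4)], [np.arctan2(*(P[b]-P[a])[::-1]) for a,b in ((0,3),(1,2))])
for a,b in zip(C[0],C[1]): print(tri([(D[0],np.array(a)/4.6+off[0]),(D[1],np.array(b)/4.6+off[1])]))
for m,uv,o in ((D[0],(207,180),off[0]),(D[1],(582,162),off[1])): print('disc',onz(m,np.array(uv)/4.6+o,158))
# lid & gauge
for m,uv in ((D[0],(259,218)),(D[1],(313,219))): print('g',onz(m,uv,153))
print('lid',onz(D[0],(176,155),120),onz(D[0],(343,157),120),onz(D[0],(258,76),120))
print('tape',onz(D[1],(225,47),30))
E
```

```text
[633.46558081 157.41414607] [np.float64(11.581963867504564), np.float64(61.41338983967461), np.float64(11.277486563231019), np.float64(61.36495030448519)] [np.float64(-0.4247545447921368), np.float64(-0.4297748680006327)]
[633.87781825 157.94616067] [np.float64(12.358583719098776), np.float64(61.07710940307374), np.float64(11.025278896117978), np.float64(61.51025739707907)] [np.float64(-0.4251178940564927), np.float64(-0.4466489461172226)]
(array([602.32265467, 164.77686765, 200.42179584]), [np.float64(0.10839947611297193), np.float64(0.11569757712158475)])
(array([606.80540704, 174.52326319, 203.97236653]), [np.float64(0.13024982968067045), np.float64(0.13912412140975225)])
(array([663.4253415 , 149.6297513 , 199.37639764]), [np.float64(0.06050363588855805), np.float64(0.06430225142040467)])
(array([657.94893856, 139.64367611, 200.28678935]), [np.float64(0.1490970117600554), np.float64(0.15848062130536758)])
disc [633.07023378 157.9807788  158.        ]
disc [632.32561739 158.22349292 158.        ]
g [661.67499212  72.33254801 153.        ]
g [662.69943621  70.7635919  153.        ]
lid [551.60018462   9.71139036 120.        ] [645.28813108 198.02964925 120.        ] [511.6810154  143.19624973 120.        ]
tape [438.25414556  59.79381986  30.        ]
```

```bash
cat > geo.py <<'E'
import numpy as np
PSI=-0.437; K0=np.array([610.8,23.5]); CAP=np.array([633.3,157.4])
c,s=np.cos(PSI),np.sin(PSI); EX=np.array([c,s]); EY=np.array([-s,c])
PIV=K0-37*EX
def knob(a):
    th=a-0.45  # + towards -x
    p=PIV-85*np.sin(th)*EX
    return np.array([p[0],p[1],140+85*np.cos(th)])
DN=[np.pi,0,PSI+np.pi]
E
python3 - <<'E'
from bench import bot, imaging
from geo import *; import cv2
bot.grip(1.0,40)
k=knob(0)+[0,0,-19]
bot.move_ptp(k+[0,0,70],DN); print(bot.movel(k,max_speed=100,threshold=8))
f0=bot.get_state()['contact_force']
bot.grip(0.0,40)
s=bot.get_state(); print(s['t'],s['tcp_pos'],s['opening'],f0,s['contact_force'],s['wrist_torque'])
m=imaging.capture('scene'); cv2.imwrite('pics/s1.png',cv2.resize(m[120:300,180:360],None,fx=3.3,fy=3.3))
cv2.imwrite('pics/w3.png',imaging.capture('wrist'))
E
```

```text
False
5.3833 [610.77699944  23.51577085 197.50162311] -0.00168947183625864 [-0.96608815  0.25103119  0.16160043] [-0.30077761  0.3402827   0.11073832] [ 0.03470072  0.01248746 -0.00945484]
```

View pics/s1.png

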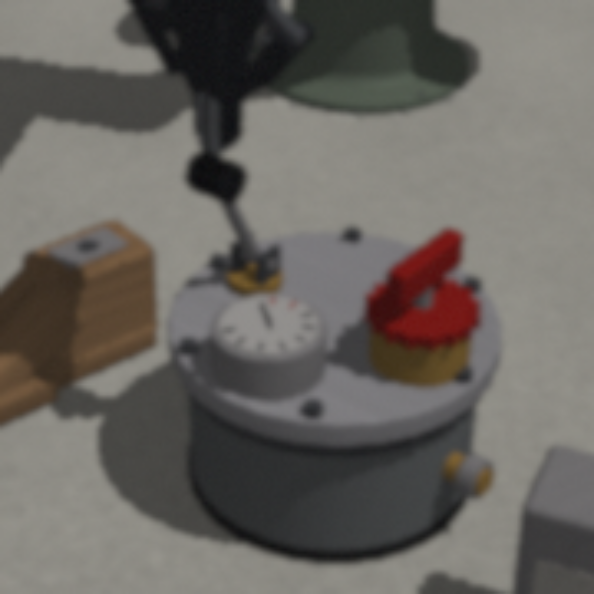

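View pics/w3.png

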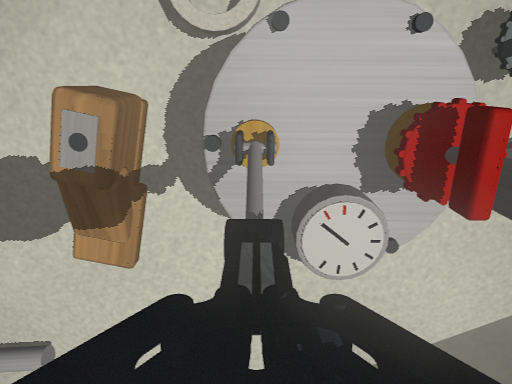

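```bash
python3 - <<'E'
from bench import bot, imaging
from geo import *; from h import *
m=imaging.camera_model('wrist'); ms=imaging.camera_model('scene'); s=bot.get_state()
print(m['position'],s['tcp_pos'])
for X in (s['tcp_pos'],s['tcp_pos']+[0,0,19],knob(0),knob(.1)): print(X,proj(m,X),(proj(ms,X)-[180,120])*3.3)
im=cv2.imread('pics/w3.png')[190:310,180:330]; cv2.imwrite('pics/w3c.png',cv2.resize(cv2.convertScaleAbs(im,alpha=3),None,fx=5,fy=5,interpolation=cv2.INTER_CUBIC))
i=imaging.capture('scene'); cv2.imwrite('pics/s1c.png',cv2.resize(cv2.convertScaleAbs(i[140:210,210:290],alpha=3),None,fx=7,fy=7,interpolation=cv2.INTER_CUBIC))
E
```

```text
[538.8996002   57.73369838 378.84588673] [610.74680751  23.51382334 197.49276066]
[610.74680751  23.51382334 197.49276066] [254.04496844 227.99986331] [215.79430012 205.20230722]
[610.74680751  23.51382334 216.49276066] [253.93583798 242.55908928] [215.30446423 178.33634297]
[610.77469507  23.51182046 216.5380037 ] [253.95453956 242.64222851] [215.28795198 178.29363361]
[603.6843606   26.82386304 219.84668059] [253.92285432 231.62173324] [223.52780265 168.56999904]
```

View pics/w3c.png

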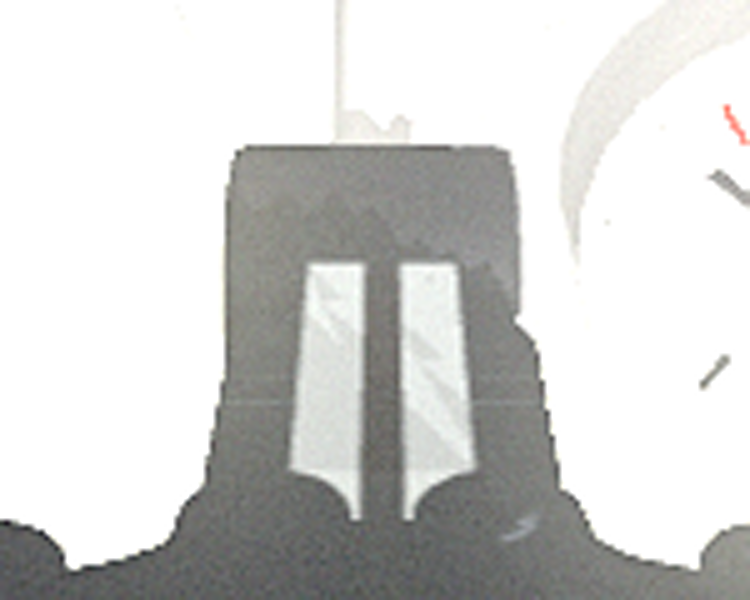

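View pics/s1c.png

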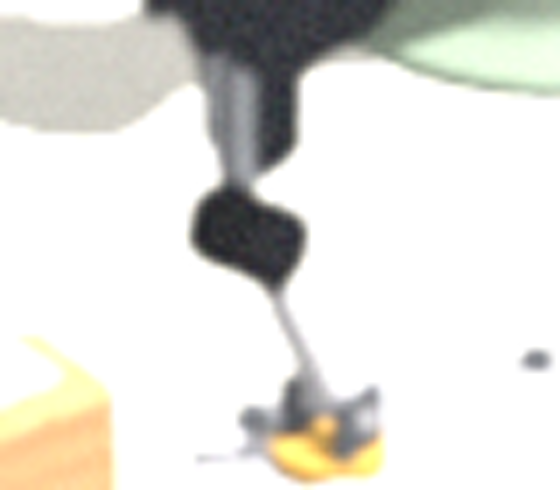

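The shut reading (opening about 0) contradicts a 30 mm knob held between the pads. I'll nudge along the pull and watch force and knob.

```bash
python3 - <<'E'
from bench import bot, imaging
from geo import *; from h import *
for a in (0.04,0.08,.12):
    bot.movel(knob(a)+[0,0,-19],max_speed=30); bot.dwell(.1); s=bot.get_state(); f=s['contact_force']; print(a,s['t'],s['tcp_pos'],'fx,fy,fz pot',f[:2]@EX,f[:2]@EY,f[2],s['opening'])
i=imaging.capture('scene'); cv2.imwrite('pics/s2c.png',cv2.resize(cv2.convertScaleAbs(i[140:210,210:290],alpha=3),None,fx=7,fy=7,interpolation=cv2.INTER_CUBIC))
E
```

```text
0.04 5.9 [607.99130735  24.82547349 199.05989055] fx,fy,fz pot 0.22245213953776588 0.7487169550429371 -0.23076246739786488 -0.0027293936551951318
0.08 6.2667 [605.12075458  26.16167281 200.29720002] fx,fy,fz pot -0.2424354294606461 0.21218820980475067 -0.6783002605717328 0.0012710379468854058
0.12 6.6333 [602.25095734  27.52971317 201.46605233] fx,fy,fz pot 0.04260823440028115 0.1704228602832398 -0.6271021427423438 0.006426112962964892
```

View pics/s2c.png

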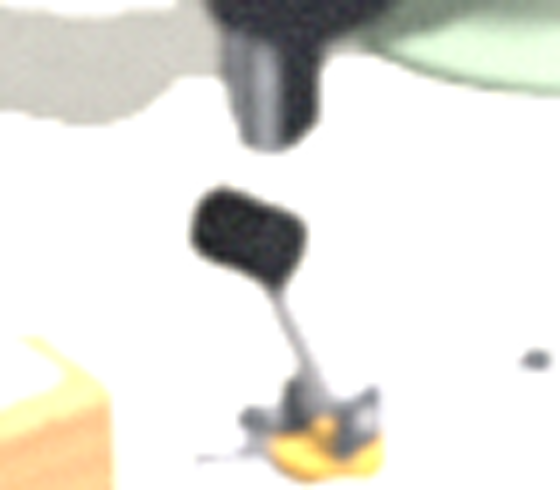

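```bash
python3 - <<'E'
from bench import bot, imaging
from geo import *; from h import *
m=imaging.camera_model('wrist'); im=imaging.capture('wrist'); ms=imaging.camera_model('scene');mt=imaging.camera_model('top'); t=imaging.capture('top')
s=bot.get_state(); print(s['tcp_pos'],s['orientation'],proj(m,s['tcp_pos']),proj(ms,s['tcp_pos']),proj(mt,s['tcp_pos']))
cv2.imwrite('pics/w4c.png',cv2.resize(cv2.convertScaleAbs(im[190:310,180:330],alpha=3),None,fx=5,fy=5,interpolation=cv2.INTER_CUBIC))
cv2.imwrite('pics/t4c.png',cv2.resize(cv2.convertScaleAbs(t[140:270,180:310],alpha=2),None,fx=4.5,fy=4.5,interpolation=cv2.INTER_CUBIC))
print(tri([(ms,np.array([249.3,161.4])),(m,np.array([256,242]))]))
E
```

```text
[602.23335717  27.50349886 201.37706891] [-3.14156783e+00 -4.47489183e-05  2.70459438e+00] [254.04120231 227.95766477] [248.36244412 178.69062696] [241.17639982 195.32447887]
(array([595.36897649,  30.05180642, 237.32295636]), [np.float64(0.9981741329050918), np.float64(4.235646986601714)])
```

View pics/w4c.png

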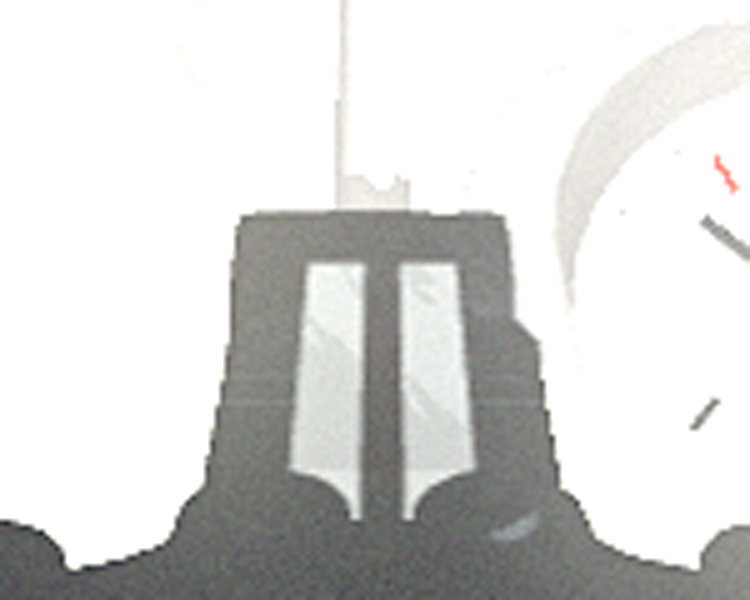

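View pics/t4c.png

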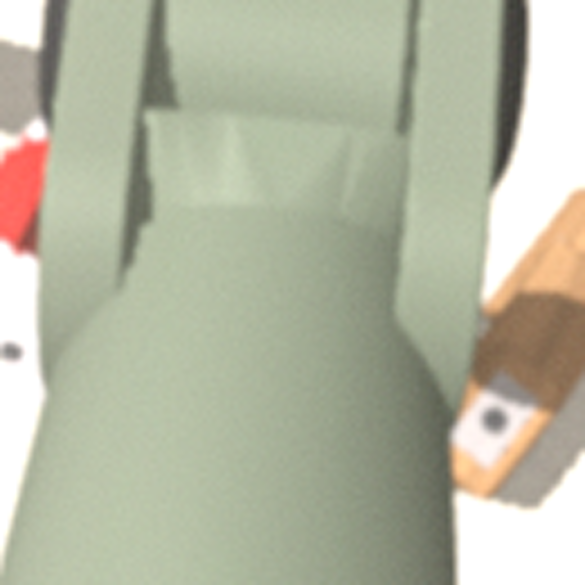

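```bash
python3 - <<'E'
from bench import bot, imaging
from geo import *; from h import *
bot.movel([570,40,300],max_speed=150)
s=bot.get_state(); T=s['tcp_pos']; ms=imaging.camera_model('scene'); m=imaging.camera_model('wrist')
i=imaging.capture('scene'); w=imaging.capture('wrist')
u=proj(ms,T); print(T,u,proj(ms,T+[0,0,30]),proj(ms,T+[0,0,60]), proj(m,T))
x,y=int(u[0])-40,int(u[1])-60
c=cv2.resize(cv2.convertScaleAbs(i[y:y+80,x:x+80],alpha=2),None,fx=7,fy=7,interpolation=cv2.INTER_CUBIC)
for dz in (0,19,38,57): 
    p=(proj(ms,T+[0,0,dz])-[x,y])*7; cv2.circle(c,(int(p[0]),int(p[1])),3,(0,255,0),-1)
cv2.imwrite('pics/s5.png',c)
for dz in (0,19,38,57):
    p=proj(m,T+[0,0,dz]); cv2.circle(w,(int(p[0]),int(p[1])),2,(0,255,0),-1)
cv2.imwrite('pics/w5.png',cv2.convertScaleAbs(w,alpha=2)); print(s['t'],s['opening'])
E
```

```text
[569.74472252  39.98204908 299.15836816] [258.14283655 128.53858283] [258.12437786 114.3027716 ] [258.10525926  99.55801715] [254.09254359 227.98030107]
7.6333 0.0019650395091795917
```

View pics/s5.png

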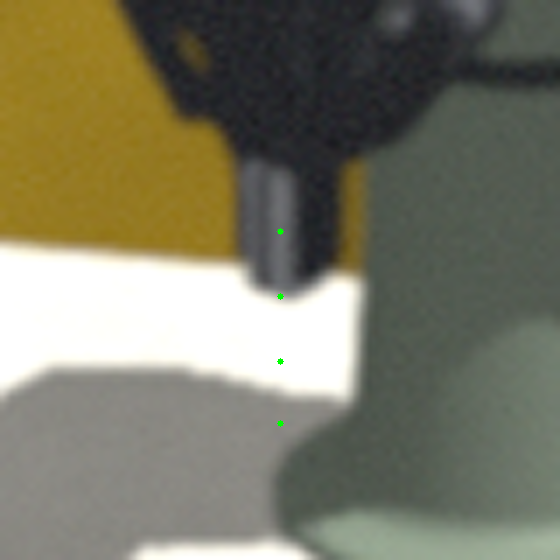

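View pics/w5.png

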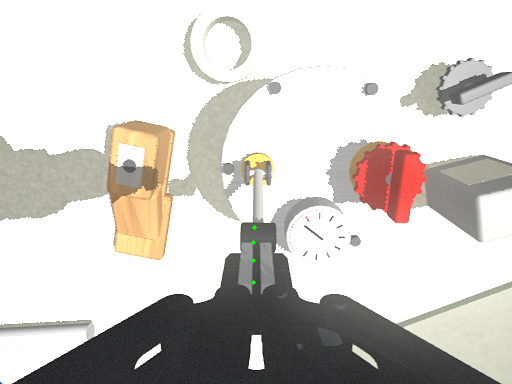

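```bash
python3 - <<'E'
from bench import bot, imaging
from geo import *; from h import *
m=imaging.camera_model('wrist'); T=bot.get_state()['tcp_pos']; tx=np.array([*-EX,0])
for dz in (0,19,38,45): print(dz,proj(m,T+[0,0,dz]+11*tx))
bot.grip(1.0,40)
k=knob(0)+[0,0,-57]
bot.move_ptp(k+[0,0,90],DN); print(bot.movel(k,max_speed=90,threshold=6))
bot.grip(0.0,40); bot.dwell(.1)
s=bot.get_state(); print(s['t'],s['tcp_pos'],s['opening'],s['contact_force'])
i=imaging.capture('scene'); cv2.imwrite('pics/s6.png',cv2.resize(cv2.convertScaleAbs(i[130:220,200:300],alpha=2.5),None,fx=6,fy=6,interpolation=cv2.INTER_CUBIC))
cv2.imwrite('pics/w6.png',cv2.convertScaleAbs(imaging.capture('wrist'),alpha=2))
E
```

```text
0 [254.11702306 210.20665117]
19 [253.98270937 223.1450244 ]
38 [253.81752767 239.05689892]
45 [253.74667883 245.8817345 ]
False
10.6917 [610.5094984   22.36279542 159.95551406] 0.34835291994596124 [-2.772338   -4.55297642  4.24296147]
```

View pics/s6.png

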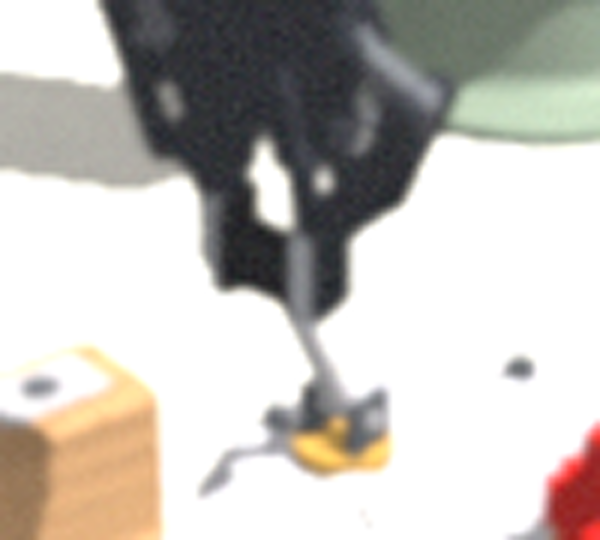

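View pics/w6.png

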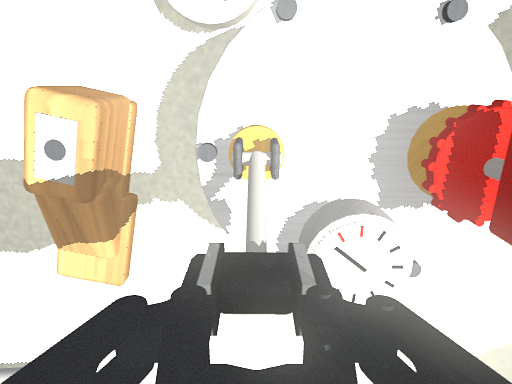

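The grip is confirmed: opening 0.348 is about 30 mm, the knob's length. The real fingertips sit about 38 mm behind the reported TCP, so I allow for that from here on. Now the pull and slow return.

```bash
python3 - <<'E'
from bench import bot, imaging
from geo import *; from h import *
def go(seq,v):
    for a in seq:
        bot.movel(knob(a)+[0,0,-57],max_speed=v); s=bot.get_state(); f=s['contact_force']
        print(round(a,2),round(s['t'],2),s['tcp_pos'].round(1),'f',(f[:2]@EX).round(1),(f[:2]@EY).round(1),f[2].round(1),s['opening'].round(3))
go(np.arange(.15,.91,.15),60)
bot.dwell(.25)
i=imaging.capture('scene'); cv2.imwrite('pics/s7.png',cv2.resize(cv2.convertScaleAbs(i[110:220,200:320],alpha=2.5),None,fx=5,fy=5,interpolation=cv2.INTER_CUBIC))
cv2.imwrite('pics/w7.png',cv2.convertScaleAbs(imaging.capture('wrist'),alpha=2))
E
```

```text
Traceback (most recent call last):
AttributeError: 'float' object has no attribute 'round'
```

```bash
cat > lev.py <<'E'
from bench import bot, imaging
from geo import *; from h import *
def go(seq,v):
    for a in seq:
        bot.movel(knob(a)+[0,0,-57],max_speed=v); s=bot.get_state(); f=s['contact_force']
        print('%.2f t%.2f'%(a,s['t']),s['tcp_pos'].round(1),'f %.1f %.1f %.1f op %.3f'%(f[:2]@EX,f[:2]@EY,f[2],s['opening']),flush=True)
E
python3 - <<'E'
from lev import *
go([.15,.3,.45,.6,.75,.9],60)
bot.dwell(.25)
i=imaging.capture('scene'); cv2.imwrite('pics/s7.png',cv2.resize(cv2.convertScaleAbs(i[110:220,200:320],alpha=2.5),None,fx=5,fy=5,interpolation=cv2.INTER_CUBIC))
cv2.imwrite('pics/w7.png',cv2.convertScaleAbs(imaging.capture('wrist'),alpha=2))
E
```

```text
0.15 t11.40 [600.7  26.9 164.1] f 2.2 -5.4 -1.6 op 0.342
0.30 t11.76 [589.9  32.1 167. ] f 4.6 -4.2 -2.8 op 0.345
0.45 t12.12 [578.8  37.3 168.2] f 4.6 -4.0 -2.1 op 0.339
0.60 t12.47 [567.7  42.6 167.7] f 5.9 -4.2 0.3 op 0.345
0.75 t12.83 [557.1  47.7 165.5] f 6.3 -5.6 2.6 op 0.345
0.90 t13.19 [546.9  52.6 161.5] f 4.7 -6.2 5.8 op 0.342
```

View pics/s7.png

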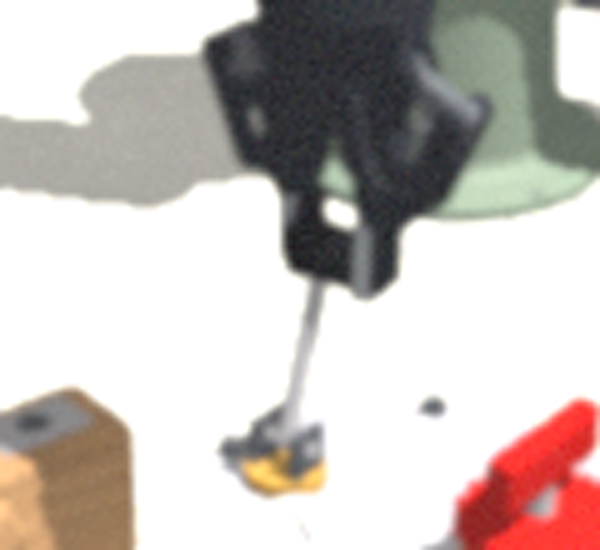

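View pics/w7.png

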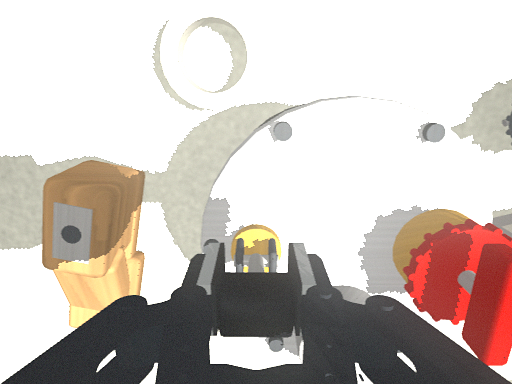

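The lever is past upright and leaning towards the robot, with the knob still between the pads. The arm lags about 3 mm, so I'll press slightly further to the stop, then ease back.

```bash
python3 - <<'E'
from lev import *
go([.96],25); bot.dwell(.3); s=bot.get_state(); print(s['tcp_pos'],s['contact_force'])
go([.85,.7,.55,.4,.25,.12,0.0],35)
bot.dwell(.3)
s=bot.get_state(); print(s['t'],s['tcp_pos'],s['contact_force'])
i=imaging.capture('scene'); cv2.imwrite('pics/s8.png',cv2.resize(cv2.convertScaleAbs(i[110:220,200:320],alpha=2.5),None,fx=5,fy=5,interpolation=cv2.INTER_CUBIC))
E
```

```text
0.96 t13.89 [543.2  54.3 159.6] f 4.4 -6.3 8.4 op 0.343
[543.20354924  54.3074507  159.56334644] [ 1.93146786 -7.91685149  8.18386023]
0.85 t14.61 [546.9  52.5 161.5] f -1.4 -5.1 5.0 op 0.344
0.70 t15.12 [557.3  47.6 165. ] f -0.1 -4.3 2.4 op 0.342
0.55 t15.64 [568.4  42.3 166.9] f -0.9 -4.6 0.9 op 0.338
0.40 t16.16 [579.8  36.9 167.1] f -0.8 -4.9 0.7 op 0.345
0.25 t16.68 [591.4  31.4 165.5] f -1.2 -5.6 1.7 op 0.349
0.12 t17.14 [601.   26.8 162.7] f -1.5 -5.1 1.3 op 0.341
0.00 t17.58 [606.9  24.1 160.1] f -11.6 -7.8 14.6 op 0.338
17.8833 [606.93586356  24.06772218 160.05760316] [-13.72479177  -1.63927019  12.89151965]
```

View pics/s8.png

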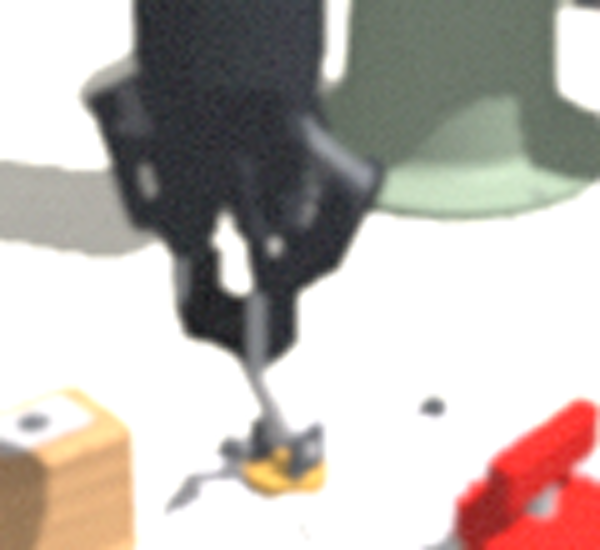

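```bash
python3 - <<'E'
from lev import *
ms=imaging.camera_model('scene')
P=np.array([PIV[0],PIV[1],140])
print('piv',(proj(ms,P)-[200,110])*5)
for a in (0,.7,.8,.9):
    k=knob(a); print(a,[((proj(ms,P+(k-P)*f)-[200,110])*5).round(0) for f in (.3,.5,.75,1)])
# rod angle at other image rows in s7/s8
for n in ('s7','s8'):
    g=cv2.imread(f'pics/{n}.png'); 
    for r in (300,330,360,390): print(n,r,np.where(g[r,230:360].max(1)<200)[0][[0,-1]]+230 if (g[r,230:360].max(1)<200).any() else None)
E
```

```text
piv [285.01654522 441.65129049]
0 [array([268., 407.]), array([257., 383.]), array([242., 352.]), array([226., 320.])]
0.7 [array([294., 386.]), array([301., 349.]), array([309., 302.]), array([317., 253.])]
0.8 [array([298., 386.]), array([307., 348.]), array([318., 300.]), array([329., 252.])]
0.9 [array([301., 385.]), array([312., 347.]), array([326., 300.]), array([340., 252.])]
s7 300 [308 322]
s7 330 [303 315]
s7 360 [298 302]
s7 390 [292 296]
s8 300 [230 298]
s8 330 [230 297]
s8 360 [237 277]
s8 390 [254 265]
```

From the picture the first pull got only to roughly 0.8 to 0.85 rad, because of lag and a little slip. That is too marginal. Time allows a second pull, so I'll regrip at rest and press fully to the stop.

```bash
python3 - <<'E'
from lev import *
go([.03],30)
bot.grip(0.8,80); bot.movel(knob(0)+[0,0,-57],max_speed=40); bot.grip(0.0,80); bot.dwell(.1)
s=bot.get_state(); print(s['t'],s['tcp_pos'],s['opening'],s['contact_force'])
go([.2,.4,.6,.8,.9,1.0],70)
i=imaging.capture('scene'); cv2.imwrite('pics/s9.png',cv2.resize(cv2.convertScaleAbs(i[110:220,200:320],alpha=2.5),None,fx=5,fy=5,interpolation=cv2.INTER_CUBIC))
g=cv2.imread('pics/s9.png')
for r in (300,330,360,390): print(r,np.where(g[r,230:360].max(1)<200)[0]+230)
E
```

```text
0.03 t18.18 [606.6  24.2 160.3] f -4.5 -6.4 4.4 op 0.343
19.425 [610.42305203  22.39845981 159.95231523] 0.33967285696543426 [-2.63701776 -4.06808992  3.90047999]
0.20 t19.82 [597.6  28.4 165.1] f 4.6 -5.5 -2.8 op 0.336
0.40 t20.21 [583.   35.4 167.9] f 6.7 -3.7 -3.1 op 0.338
0.60 t20.60 [568.7  42.1 167.8] f 7.7 -5.2 -1.6 op 0.336
0.80 t20.99 [554.6  48.8 164.6] f 8.0 -5.4 3.4 op 0.337
0.90 t21.27 [548.5  51.8 162.2] f 8.3 -5.9 6.2 op 0.336
1.00 t21.54 [541.7  55.  158.6] f 5.7 -6.6 10.4 op 0.338
300 [311 312 313 314 315 316 317 318 319 320 321 322 323 324 325]
330 [307 308 309 310 311]
360 []
390 [293 294 295 296]
```

View pics/s9.png

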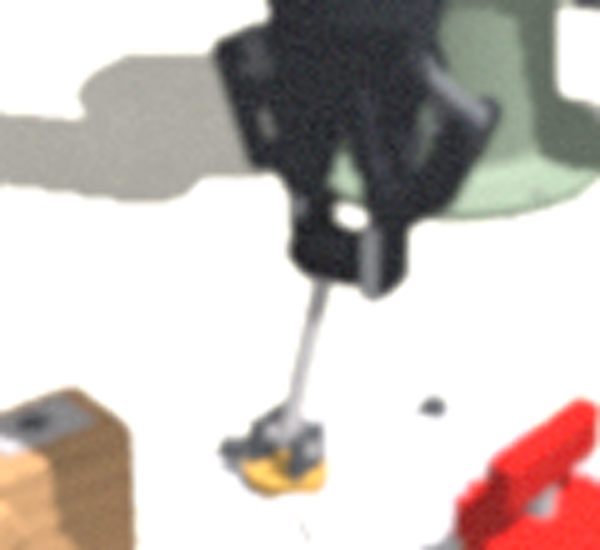

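```bash
python3 - <<'E'
from lev import *
b=knob(.9)+[0,0,-57]; 
for d in (8,12,16):
    bot.movel(b+[*(-EX*d),2],max_speed=40); bot.dwell(.1); s=bot.get_state(); f=s['contact_force']
    print(d,s['t'],s['tcp_pos'].round(1),'f %.1f %.1f %.1f'%(f[:2]@EX,f[:2]@EY,f[2]),s['opening'])
    if f[:2]@EX>18: break
i=imaging.capture('scene'); cv2.imwrite('pics/s10.png',cv2.resize(cv2.convertScaleAbs(i[110:220,200:320],alpha=2.5),None,fx=5,fy=5,interpolation=cv2.INTER_CUBIC))
g=cv2.imread('pics/s10.png')
for r in (300,330,390): print(r,np.where(g[r,230:360].max(1)<200)[0]+230)
E
```

```text
8 21.9917 [541.6  54.9 159.1] f 21.4 -0.1 -27.0 0.33526385308128975
300 [311 312 313 314 315 316 317 318 319 320 321 322 323 324]
330 [307 308 309 310]
390 [293 294 295 296]
```

View pics/s10.png

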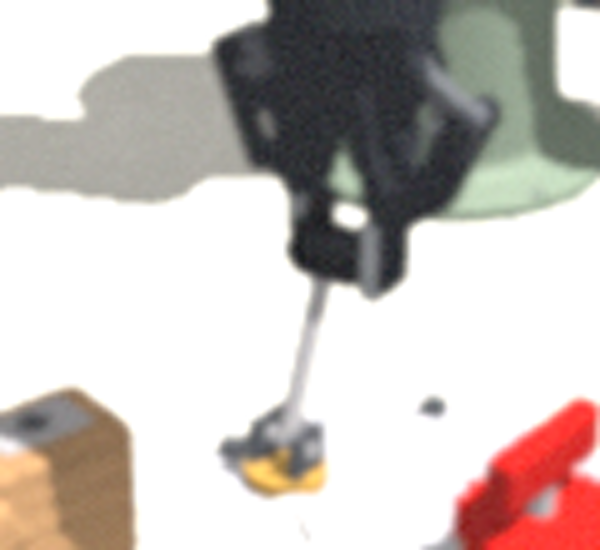

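```bash
python3 - <<'E'
from lev import *
T=bot.get_state()['tcp_pos']
for d,z in ((3,-.8),(6,-2),(8,-3)):
    bot.movel(T+[*(-EX*d),z],max_speed=40); bot.dwell(.1); s=bot.get_state(); f=s['contact_force']; fx=f[:2]@EX
    print(d,s['t'],s['tcp_pos'].round(1),'fx %.1f fz %.1f tang %.1f rad %.1f'%(fx,f[2],fx*.9+f[2]*.43,-fx*.43+f[2]*.9),s['opening'])
i=imaging.capture('scene'); cv2.imwrite('pics/s11.png',cv2.resize(cv2.convertScaleAbs(i[110:220,200:320],alpha=2.5),None,fx=5,fy=5,interpolation=cv2.INTER_CUBIC))
g=cv2.imread('pics/s11.png')
for r in (300,330,390): print(r,np.where(g[r,230:360].max(1)<200)[0]+230)
E
```

```text
3 22.4 [542.6  54.5 159.3] fx 8.4 fz -1.1 tang 7.1 rad -4.6 0.33040823384893925
6 22.75 [541.6  55.  158.7] fx 10.6 fz -1.7 tang 8.8 rad -6.0 0.3382596881859783
8 23.1 [540.9  55.4 158.3] fx 13.5 fz -0.4 tang 12.0 rad -6.1 0.3387607540022981
300 [312 313 314 315 316 317 318 319 320 321 322 323 324 325 326]
330 [308 309 310]
390 [294 295 296]
```

```bash
python3 - <<'E'
from lev import *
T=np.array([541.6,54.9,159.1])
for d,z in ((13,-5),(17,-6.5)):
    bot.movel(T+[*(-EX*d),z],max_speed=40); bot.dwell(.1); s=bot.get_state(); f=s['contact_force']; fx=f[:2]@EX
    print(d,s['t'],s['tcp_pos'].round(1),'fx %.1f fz %.1f tang %.1f rad %.1f'%(fx,f[2],fx*.9+f[2]*.43,-fx*.43+f[2]*.9),s['opening'],flush=True)
i=imaging.capture('scene'); cv2.imwrite('pics/s12.png',cv2.resize(cv2.convertScaleAbs(i[110:220,200:320],alpha=2.5),None,fx=5,fy=5,interpolation=cv2.INTER_CUBIC))
g=cv2.imread('pics/s12.png')
for r in (300,330,390): print(r,np.where(g[r,230:360].max(1)<200)[0]+230)
E
```

```text
13 23.5333 [535.9  57.8 155.9] fx 12.8 fz -0.9 tang 11.1 rad -6.3 0.3316041565431397
17 23.8917 [532.8  59.2 154.3] fx 14.8 fz -4.0 tang 11.6 rad -10.0 0.3343912137122203
300 [320 321 322 323 324 325 326 327 328 329 330 331 332 333]
330 []
390 []
```

View pics/s12.png

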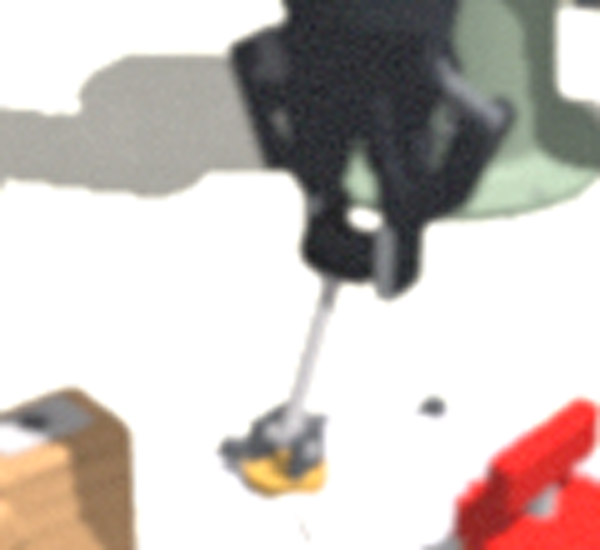

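```bash
python3 - <<'E'
from lev import *
m=imaging.camera_model('wrist'); w=imaging.capture('wrist'); s=bot.get_state(); T=s['tcp_pos']+[0,0,57]
print(T,s['orientation'],knob(.9),proj(m,T),proj(m,knob(.9)),proj(m,knob(.8)))
cv2.imwrite('pics/w12.png',cv2.resize(cv2.convertScaleAbs(w[170:384,140:370],alpha=3),None,fx=2.8,fy=2.8))
E
```

```text
[532.83353875  59.24323174 211.27973369] [-3.14148869  0.01343155  2.7043841 ] [543.77942471  54.80670355 216.5380037 ] [253.64269164 284.4550151 ] [255.09253461 316.01419459] [255.08906663 336.9406201 ]
```

View pics/w12.png

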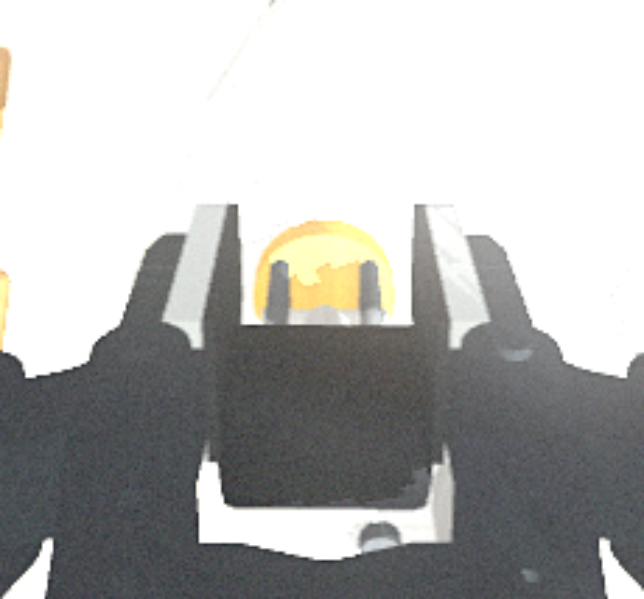

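Seen at the wrist, the lever is now at its end stop, but the knob has crept to the pads' outer edge (about 11 mm off centre). To avoid losing it, I'll return with the tool turning together with the lever so nothing slides. First I check whether the arm can do that.

```bash
cat > rig.py <<'E'
from lev import *
from bench import solve_ik
AX=np.array([*EY,0]); P0=np.array([*PIV,140.])
def pose(T,o,th):
    r=Rn.from_rotvec(AX*th); return P0+r.apply(T-P0), (r*Rn.from_euler('xyz',o)).as_euler('xyz')
E
python3 - <<'E'
from rig import *
s=bot.get_state(); T,o=s['tcp_pos'],s['orientation']; print(s['qpos'].round(2))
for th in np.arange(0,.96,.1):
    p,e=pose(T,o,th); q=solve_ik(p,e); print(round(th,2),p.round(0),e.round(2),None if q is None else q.round(2))
E
```

```text
[-0.02  0.32 -0.3   0.94 -0.01  0.41]
0.0 [533.  59. 154.] [-3.14  0.01  2.7 ] [-0.02  0.32 -0.3   0.94 -0.01  0.41]
0.1 [534.  59. 159.] [-3.14 -0.09  2.7 ] [-0.05  0.39 -0.19  1.07  0.03  0.39]
0.2 [536.  58. 164.] [-3.14 -0.19  2.7 ] [-0.07  0.47 -0.07  1.21  0.07  0.36]
0.3 [539.  57. 168.] [-3.14 -0.29  2.7 ] [-0.09  0.56  0.06  1.34  0.1   0.33]
0.4 [541.  55. 172.] [-3.14 -0.39  2.7 ] [-0.11  0.65  0.19  1.48  0.12  0.3 ]
0.5 [544.  54. 176.] [-3.14 -0.49  2.7 ] [-0.13  0.74  0.32  1.62  0.14  0.28]
0.6 [548.  52. 179.] [-3.14 -0.59  2.7 ] [-0.14  0.84  0.47  1.76  0.16  0.25]
0.7 [552.  50. 182.] [-3.14 -0.69  2.7 ] [-0.15  0.95  0.63  1.92  0.18  0.22]
0.8 [556.  49. 185.] [-3.14 -0.79  2.7 ] [-0.16  1.08  0.82  2.08  0.19  0.2 ]
0.9 [560.  47. 187.] [-3.14 -0.89  2.7 ] None
```

```bash
python3 - <<'E'
from rig import *
bot.grip(0.0,120)
s=bot.get_state(); T,o=s['tcp_pos'],s['orientation']
np.savez('ret.npz',T=T,o=o)
for th in np.arange(.1,.76,.0929):
    p,e=pose(T,o,th); bot.movel(p,e,max_speed=10); s=bot.get_state(); f=s['contact_force']
    print('%.2f t%.2f'%(th,s['t']),s['tcp_pos'].round(1),p.round(1),'f %.1f %.1f %.1f op %.3f'%(f[:2]@EX,f[:2]@EY,f[2],s['opening']),flush=True)
    if s['opening']<.31: break
i=imaging.capture('scene'); cv2.imwrite('pics/s13.png',cv2.resize(cv2.convertScaleAbs(i[90:220,180:320],alpha=2.5),None,fx=4.5,fy=4.5,interpolation=cv2.INTER_CUBIC))
cv2.imwrite('pics/w13.png',cv2.convertScaleAbs(imaging.capture('wrist'),alpha=2.5))
E
```

```text
0.10 t25.46 [536.9  57.2 160.2] [534.3  58.5 159.1] f 3.8 -3.3 2.6 op 0.329
0.19 t26.08 [538.7  56.4 164.3] [536.1  57.7 163.4] f 4.9 -3.4 2.4 op 0.325
0.29 t26.71 [540.8  55.4 168.2] [538.2  56.7 167.5] f 5.1 -3.3 3.2 op 0.325
0.38 t27.33 [543.2  54.2 171.9] [540.7  55.5 171.4] f 5.4 -3.6 4.5 op 0.324
0.47 t27.96 [545.9  52.9 175.3] [543.5  54.2 175. ] f 5.5 -2.5 3.3 op 0.324
0.56 t28.58 [548.8  51.5 178.5] [546.6  52.8 178.2] f 4.8 -3.5 3.8 op 0.323
0.66 t29.21 [552.   49.9 181.3] [549.9  51.2 181.2] f 6.0 -3.2 5.0 op 0.323
0.75 t29.83 [555.4  48.3 183.8] [553.5  49.6 183.8] f 6.9 -3.2 4.4 op 0.327
```

View pics/s13.png

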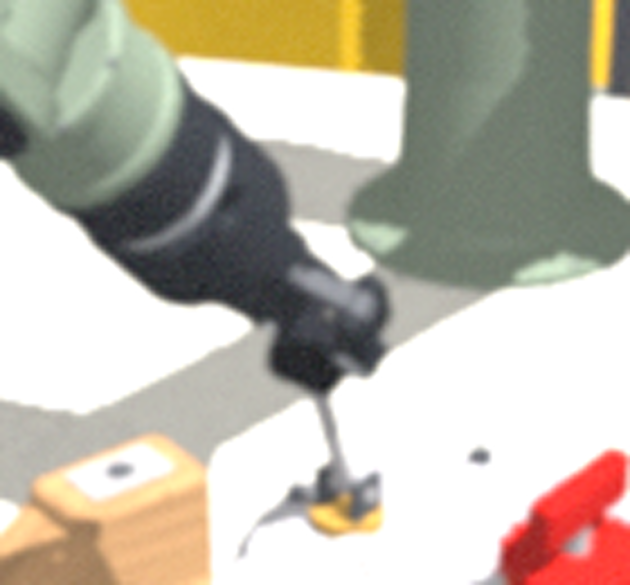

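View pics/w13.png

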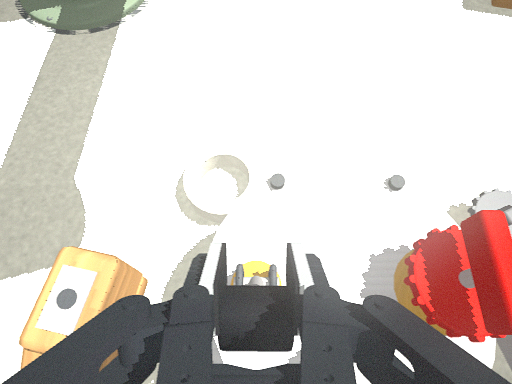

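```bash
python3 - <<'E'
from rig import *
d=np.load('ret.npz'); p,e=pose(d['T'],d['o'],.75)
for k in (6,11,15,19,23):
    bot.movel(p+[*(EX*k),-.3*k],max_speed=15); s=bot.get_state(); f=s['contact_force']
    print(k,'t%.2f'%s['t'],s['tcp_pos'].round(1),'f %.1f %.1f %.1f op %.3f'%(f[:2]@EX,f[:2]@EY,f[2],s['opening']),flush=True)
    if f[:2]@EX<-8: break
bot.dwell(.2)
i=imaging.capture('scene'); c=cv2.resize(cv2.convertScaleAbs(i[110:220,200:320],alpha=2.5),None,fx=5,fy=5,interpolation=cv2.INTER_CUBIC)
ms=imaging.camera_model('scene')
for a,col in ((0,(0,0,255)),(.1,(0,160,0))):
  for f in (.3,.5,.75,1):
    u=(proj(ms,P0+(knob(a)-P0)*f)-[200,110])*5; cv2.circle(c,(int(u[0]),int(u[1])),2,col,-1)
cv2.imwrite('pics/s14.png',c)
E
```

```text
6 t30.50 [558.9  46.7 182.9] f 0.5 -4.0 6.4 op 0.321
11 t31.00 [561.9  45.2 182. ] f -3.6 -4.5 6.9 op 0.324
15 t31.43 [564.3  44.1 181.3] f -7.3 -5.2 8.4 op 0.322
19 t31.85 [564.7  43.8 181.3] f -21.3 -6.6 8.5 op 0.325
```

View pics/s14.png

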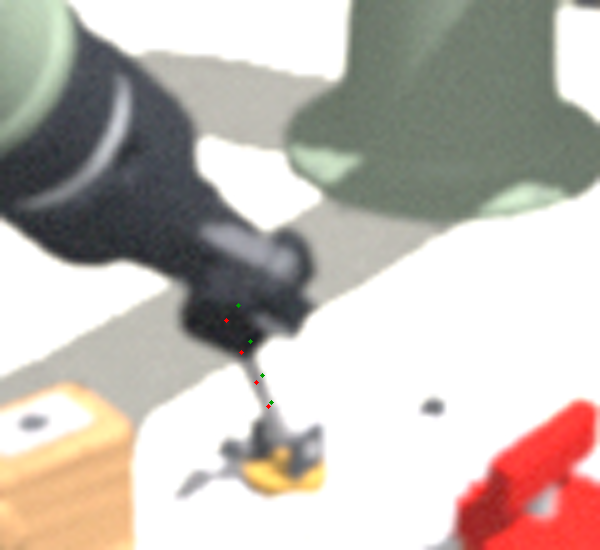

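```bash
python3 - <<'E'
from rig import *
bot.grip(0.9); s=bot.get_state(); z=Rn.from_euler('xyz',s['orientation']).apply([0,0,1])
bot.movel(s['tcp_pos']-80*z,max_speed=200)
h=np.array([*CAP,129+75]); bot.move_ptp(h,DN); s=bot.get_state(); print(s['t'],s['tcp_pos'],s['qpos'].round(2))
m=imaging.camera_model('wrist'); w=imaging.capture('wrist'); i=imaging.capture('scene')
c=cv2.resize(cv2.convertScaleAbs(i[130:250,220:340],alpha=2.5),None,fx=5,fy=5,interpolation=cv2.INTER_CUBIC); cv2.imwrite('pics/s15.png',c)
print('knob rest proj',(proj(imaging.camera_model('scene'),knob(0))-[220,130])*5, 'capgrip proj',proj(m,[*CAP,198]),proj(m,[*(CAP-32*EX),198]))
cv2.imwrite('pics/w15.png',w); np.savez('w15.npz',**m)
E
```

```text
Traceback (most recent call last):
bench.IKError: the arm cannot follow that straight line within its joint ranges
```

```bash
python3 - <<'E'
from rig import *
s=bot.get_state(); T,o=s['tcp_pos'],s['orientation']; print(s['opening'])
R0=Rn.from_euler('xyz',o); g=T-57*R0.apply([0,0,1])
R1=Rn.from_rotvec(-AX*.45)*R0; T1=g+[0,0,15]+57*R1.apply([0,0,1])
bot.movel(T1,R1.as_euler('xyz'),max_speed=60)
bot.movel(T1-90*R1.apply([0,0,1]),max_speed=200)
h=np.array([*CAP,129+75]); bot.move_ptp(h,DN); s=bot.get_state(); print(s['t'],s['tcp_pos'],s['qpos'].round(2))
m=imaging.camera_model('wrist'); w=imaging.capture('wrist'); i=imaging.capture('scene')
c=cv2.resize(cv2.convertScaleAbs(i[130:250,220:340],alpha=2.5),None,fx=5,fy=5,interpolation=cv2.INTER_CUBIC); cv2.imwrite('pics/s15.png',c)
print('knob rest proj',(proj(imaging.camera_model('scene'),knob(0))-[220,130])*5, 'capgrip proj',proj(m,[*CAP,198]),proj(m,[*(CAP-32*EX),198]))
cv2.imwrite('pics/w15.png',w); np.savez('w15.npz',**m)
E
```

```text
0.8985954134896837
34.5917 [631.91026623 157.69466975 202.86777469] [ 0.13  0.52  0.13  1.19 -0.    0.57]
knob rest proj [126.19386663 220.1418691 ] capgrip proj [254.63100997 226.90787374] [254.70216701 174.8057158 ]
```

View pics/s15.png

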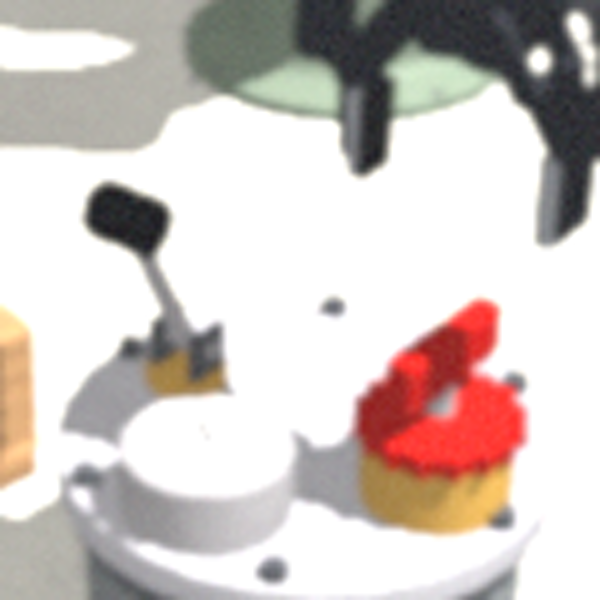

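View pics/w15.png

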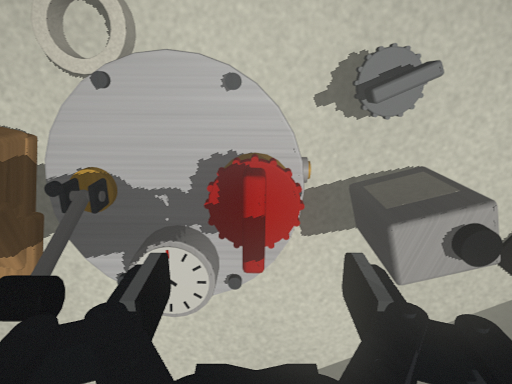

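```bash
python3 - <<'E'
from rig import *
m=dict(np.load('w15.npz'))
a=onz(m,(255,168.5),198);b=onz(m,(254,272),198); l=onz(m,(244,220),198); r=onz(m,(266,220),198)
print(a,b,(a+b)/2,np.linalg.norm(a-b),np.arctan2(*(b-a)[1::-1]),np.linalg.norm(l-r)); c=(a+b)[:2]/2-CAP; print(c@EX,c@EY)
w=cv2.imread('pics/w15.png')[150:290,190:320]; cv2.imwrite('pics/w15c.png',cv2.resize(cv2.convertScaleAbs(w,alpha=1.7),None,fx=4.2,fy=4.2,interpolation=cv2.INTER_CUBIC))
E
```

```text
[601.05574236 172.64173464 198.        ] [660.72689489 144.19707323 198.        ] [630.89131862 158.41940393 198.        ] 66.10404834672683 -0.44482659042599393 13.006812638294052
-2.613762019800776 -0.09580421140547218
```

View pics/w15c.png

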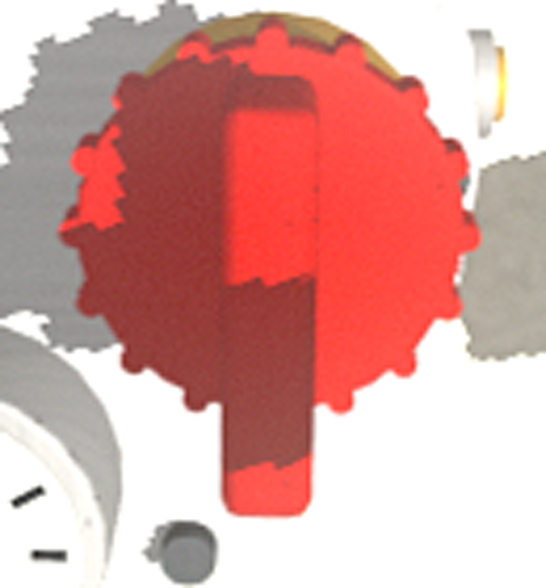

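```bash
python3 - <<'E'
from rig import *
def st(n):
    s=bot.get_state(); f=s['contact_force']; print(n,'t%.2f'%s['t'],s['tcp_pos'].round(1),'yaw %.3f'%s['orientation'][2],'f',f.round(1),'tau',s['wrist_torque'].round(2),'op %.3f'%s['opening'],flush=True)
bot.grip(.55,100)
g=np.array([*CAP,129.]); print(bot.movel(g,DN,max_speed=90,threshold=10)); st('down')
bot.grip(0.0,100); bot.dwell(.1); st('grip')
for d in (.12,.24):
    bot.movel(g,[np.pi,0,DN[2]+d],max_speed=60); bot.dwell(.1); st(d)
E
```

```text
False
down t36.08 [633.8 157.5 129.7] yaw 2.705 f [ 0.8  0.2 -0.2] tau [ 0.02 -0.01  0.05] op 0.554
grip t36.58 [633.6 157.1 129.8] yaw 2.704 f [-0.9 -2.7  5.8] tau [-0.43  0.36  0.06] op 0.146
0.12 t36.94 [634.  156.9 129.9] yaw 2.824 f [-0.4 -2.1  4.7] tau [-0.57  0.13 -0.01] op 0.147
0.24 t37.31 [634.2 156.5 130.1] yaw 2.944 f [-1.  -3.5  5.5] tau [-0.75  0.15  0.  ] op 0.146
```

Turning counter-clockwise from above meets no torque past 0.24 rad, so that is the loosening direction. I continue to the second stop, rising with the thread.

```bash
python3 - <<'E'
from rig import *
def st(n):
    s=bot.get_state(); f=s['contact_force']; print(n,'t%.2f'%s['t'],s['tcp_pos'].round(1),'yaw %.3f'%(s['orientation'][2]-DN[2]),'f',f.round(1),'tau',s['wrist_torque'].round(2),'op %.3f'%s['opening'],flush=True); return s
g=np.array([*CAP,129.])
for d in (.5,.8,1.05,1.15,1.22,1.27):
    bot.movel(g+[0,0,2.5*d],[np.pi,0,DN[2]+d],max_speed=60); s=st(d)
    if abs(s['wrist_torque'][2])>1.2: break
i=imaging.capture('scene'); cv2.imwrite('pics/s16.png',cv2.resize(cv2.convertScaleAbs(i[130:250,220:340],alpha=2.5),None,fx=5,fy=5,interpolation=cv2.INTER_CUBIC))
E
```

```text
0.5 t37.72 [633.9 156.7 130.8] yaw -5.786 f [-0.8 -4.5  4.8] tau [-0.98 -0.06 -0.02] op 0.141
0.8 t38.17 [634.1 157.2 131.6] yaw -5.487 f [ 1.5 -3.9  5.8] tau [-0.82 -0.25 -0.  ] op 0.143
1.05 t38.57 [634.3 157.  132.1] yaw -5.238 f [ 1.6 -5.4  4. ] tau [-1.03 -0.63  0.02] op 0.146
1.15 t38.82 [633.7 157.3 132.2] yaw -5.139 f [ 1.4 -4.3  5.5] tau [-0.94 -0.35 -0.01] op 0.145
1.22 t39.07 [634.5 156.7 132.3] yaw -5.069 f [ 3.  -4.7  3. ] tau [-1.17 -0.91 -0.13] op 0.148
1.27 t39.32 [634.7 156.5 132.2] yaw -5.021 f [ 4.2 -5.3  2.1] tau [-1.16 -1.09 -0.61] op 0.147
```

View pics/s16.png

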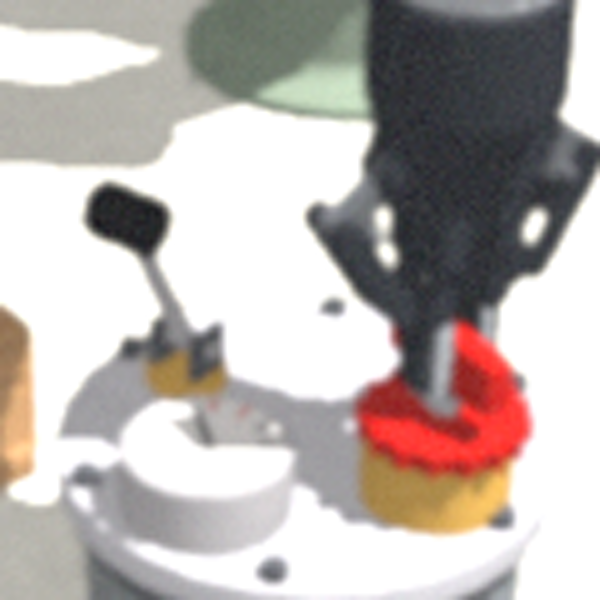

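The second stop is met: torque rises from about 1.22 rad. Lifting straight up.

```bash
python3 - <<'E'
from rig import *
def st(n):
    s=bot.get_state(); f=s['contact_force']; print(n,'t%.2f'%s['t'],s['tcp_pos'].round(1),'f',f.round(1),'tau',s['wrist_torque'].round(2),'op %.3f'%s['opening'],flush=True); return s
o=[np.pi,0,DN[2]+1.24]; g=np.array([*CAP,132.5])
bot.movel(g,o,max_speed=40)
if bot.movel(g+[0,0,8],o,max_speed=30,threshold=25): st('blocked')
else:
    st('8'); print(bot.movel(g+[0,0,75],o,max_speed=60,threshold=25)); bot.dwell(.4); st('up')
i=imaging.capture('scene'); cv2.imwrite('pics/s17.png',cv2.resize(cv2.convertScaleAbs(i[110:250,210:350],alpha=2.5),None,fx=4.2,fy=4.2,interpolation=cv2.INTER_CUBIC))
cv2.imwrite('pics/w17.png',imaging.capture('wrist'))
E
```

```text
8 t40.03 [633.3 157.  139.7] f [ 3.2 -3.6 -0.8] tau [-1.05 -0.78 -0.05] op 0.143
False
up t41.70 [633.3 157.4 207.4] f [ 0.1 -0.1 -1.2] tau [0.01 0.01 0.05] op 0.144
```

View pics/s17.png

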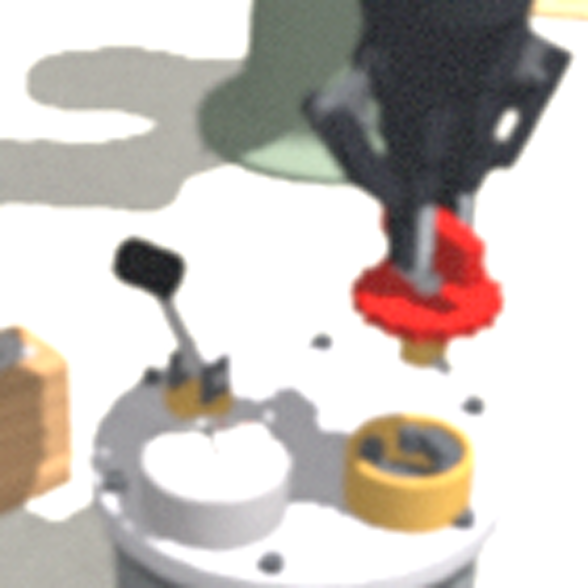

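View pics/w17.png

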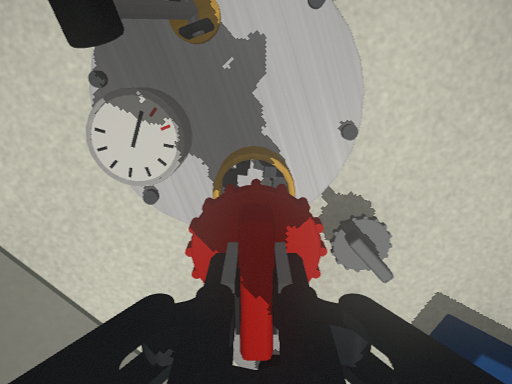

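The cap is off and held about 75 mm above its seat, the open neck is visible and the lever is at rest. One quick check of the bystanders, then I hand in.

```bash
python3 - <<'E'
from rig import *
t=imaging.capture('top'); a=cv2.imread('pics/top0.png'); s=imaging.capture('scene'); b=cv2.imread('pics/scene0.png')
for n,x,y,bx in (('tin s',s,b,(335,245,400,335)),('last s',s,b,(144,185,228,255)),('tape t',t,a,(214,242,250,280)),('last t',t,a,(285,180,330,250))):
    x0,y0,x1,y1=bx; d=cv2.absdiff(x,y)[y0:y1,x0:x1].max(2); print(n,d.mean().round(1),(d>40).mean().round(3))
q=bot.get_state(); print(q['t'],np.abs(q['joint_velocities']).max(),q['opening'])
cv2.imwrite('pics/t18.png',t)
bot.sign_off()
E
```

```text
tin s 6.8 0.0
last s 26.5 0.284
tape t 23.7 0.0
last t 26.3 0.189
41.9 0.0027348624549919927 0.1474223688329852
the job is handed in; nothing more can be done
```

View pics/t18.png

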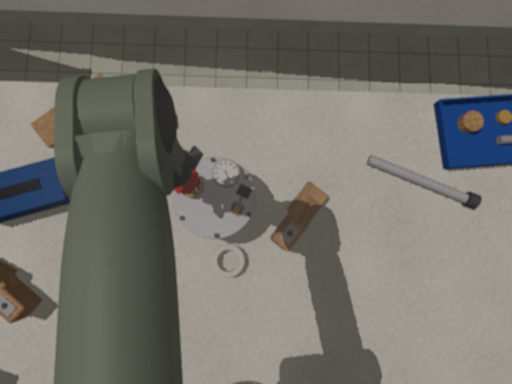

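The pot is vented, the red cap is off and held still above it, and the job was handed in at 41.9 s.

- **Lever:** The first pull, eased back to rest, looked only about 0.8–0.85 rad on camera, and a later picture suggested nearer 0.8. I regripped and pulled it to its end stop; the camera model gave about 0.9 rad. I then eased it back to the rest stop with the tool turning along with it. After release the knob appeared at its rest position in the picture.
- **Cap:** The thread gives counter-clockwise seen from above. The second stop came at about 1.22 rad, and the cap then lifted freely.
- **Last checks:** The cap is gripped (opening 0.147) about 75 mm above its place, with the arm at rest and wrist force near zero. The scene picture showed the cap clear of the neck and the lever at rest.
- **Bystanders:** Tin, last and tape stand where they were in the pictures. The image difference flagged the last in both views. I put that down to the arm's shadow, because its outline in the top view is unchanged at about (300,216).

Two readings disagreed with expectations:
- **Fingertips:** They sit about 38 mm behind the reported TCP. My first grasp closed on air above the knob because of this, and I corrected for it afterwards.
- **Second pull:** The knob crept about 11 mm towards the pads' edge, so I made the return with the tool turning with the lever.

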